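# Sweep the thumb nuts into the parts catch

## Robot

A 6-joint arm with a two-finger parallel gripper is mounted at the origin on a cart in front of the work surface, level with it; the furniture and walls round the work are solid. World frame = base frame: x ahead of the robot, y to its left, z up, the work surface at z = 0. Lengths are in mm, angles in degrees, forces in N, time in s.
With the tool pointing down it reaches from about 300 to 850 mm from the base axis. Payload 4.2 kg.
Tool frame: the origin (TCP) lies between the finger pads; the fingertips stand 22 mm ahead of it and the grasp point (between the pads) lies 3 mm ahead of it; z points along the fingers, y is the direction in which the jaws open and shut (so a half turn about z gives the same grasp; the last joint's range is limited). The gripper opens to 91 mm and grips with 3 to 60 N. Pads are 32 mm wide; open, the fingers measure 118 mm over their backs; the gripper's body (76 mm by 178 mm) begins 60 mm behind the grasp point.
Start: joints at [-75.63, 18.312, 89.639, -0, 72.044, -1.146], TCP at [153.816, -554.059, 235.976] pointing down, gripper open.
Joint ranges: [-177.97, 177.97], [-48.28, 115.42], [12.27, 149.76], [-77.06, 257.06], [2.81, 150.46], [-146.56, 146.56]. Speed limits (degrees/s): [147.25, 147.25, 180, 180, 180, 180].

## Interface

Orientations are given as [roll, pitch, yaw] about the fixed x, y, z axes, in that order (R = Rz(yaw) Ry(pitch) Rx(roll)).
In Python, from workcell import * gives the robot as it stands.
- The arm moves only by the shell command python3 -m jog 'ROWS' [OPENING] [FORCE]. ROWS is text: rows parted by semicolons, each of 6 numbers parted by spaces: the shift along the tool's x, y, z in units of 0.5 m (1.0 is 0.5 m), then the turn, a rotation vector about the tool's x, y, z in units of pi/2 rad (1.0 is pi/2 rad). A call has 1 to 20 rows; each row is the pose to reach, as a shift and turn from the pose measured when the call began, along the tool's axes at that moment; what a row does not reach only later rows make up. A row lasts 1/12 s, in which the tool goes at most 41.7 mm and 7.16 degrees, less where a joint would pass 70% of its speed; a pose out of reach is approached as far as the arm can. A call with a number of a shift or a turn outside -1 to 1 is refused whole. A call with a gripper value outside its range is refused whole. OPENING is the opening, from -1 (shut) to 1 (fully open), set as the call begins (- or left out, the last holds). The fingers move at their own pace and stop on an object; FORCE is the grip in N (left out, the last holds). Time passes only in rows, so rows that repeat a pose let the fingers close. It gives the time, the measured TCP pose, the force and the opening at its end, in the units of the state.
- state(): the state, without advancing time (a new reading comes with each control period).
- grab_frame(name): name is "scene" or "side" or "wrist"; returns the picture (480x640x3 uint8, red, green, blue); there is no depth.
- calibration(name): a dict with "mtx" (3x3 intrinsics, pixels), "rvec" (rotation vector, rad) and "tvec" (3), from world to camera coordinates, as OpenCV has them. Camera axes: x right, y down, z forward; pixel columns grow to the right and rows downward; lengths in mm; the calibration is good to about 2 mm. A picture is of the moment at which its call begins: read the wrist's pose just before it. calibration takes no time and is no camera call; for the wrist camera it gives the pose at the moment of the call.
- job_done(): hands the job in, once; it reports no verdict.
Trained networks look in the newest picture that a camera, given by its name, has taken for a name from the list of things; names that differ only in an ending like _2 or _b are one class to them, and where a whole thing is asked for, a point or a joint stands for the part that bears it (a point fixed in the world has none). Each returns a list of dicts, best first, with "confidence" (0 to 1); they miss things now and then, are a little off and sometimes report something else, mostly with a low value. They report only what shows in the picture. A call takes as long as a camera call. They do not tell look-alikes from the thing itself.
- spot_in(query, camera): "rect" ([left, top, right, bottom] in pixels, round what is visible of it).
- tip_of(query, camera): "location" ([column, row] in pixels: a listed point, or the origin of a listed thing).
The state is a dict: "time_s": time; "qpos": joint angles; "qvel": joint speeds; "effort": joint torques, N m; "ee_pos": TCP position; "ee_rot": TCP orientation; "force": force on the tool from outside, world axes, zero at the start; "torque": the same for the moment, N m; "gripper_width": finger opening in mm.
Only numpy, scipy, OpenCV 4.12 (cv2) and the standard library are available. Lean on these libraries where they do the work, as an engineer would, in place of code of your own. Each camera call takes 0.05 s, during which the arm holds its last target. There are 200 camera calls.

## Task

With the closed fingers, sweep the three loose brass thumb nuts along the bench and through the open side of the low three-walled parts catch, until every nut lies completely inside it and none sticks out of the open side. Only push them: do not pick any nut up, and do not disturb the black objective, the flat lens ring or the eyepiece that stand near the work.

Things in the scene. Friction and masses are not known exactly. Their poses are not given: they have to be found in the camera images.
- catch: low dark metal parts catch fixed to the bench: three walls 20 mm high, 8 mm thick, no floor (nuts stay on the bench). Inside 190 mm wide (its x, -95 to +95) and 100 mm deep (its y, open side at -50, back wall's inner face at +50). Origin: centre of the inside, on the bench top. Open side faces its -y, nuts go in along +y; z up. Screw tabs, 10 mm high, jut 19 mm out from side and back walls
- nut_1_center (a point): knurled brass thumb nut with a plain hole, 27 mm across, 14 mm high, 30 g, lying flat on the bench among two others just like it; this point is its centre, 7 mm above the bench; the nut slides when pushed from the side
- nut_2_center (a point): knurled brass thumb nut with a plain hole, 27 mm across, 14 mm high, 30 g, lying flat on the bench among two others just like it; this point is its centre, 7 mm above the bench; the nut slides when pushed from the side
- nut_3_center (a point): knurled brass thumb nut with a plain hole, 27 mm across, 14 mm high, 30 g, lying flat on the bench among two others just like it; this point is its centre, 7 mm above the bench; the nut slides when pushed from the side
- objective_center (a point): small black microscope objective with a thin red ring, 25 mm across and 40 mm high, upright; this point is its centre, 20 mm up. It stands loose beside the work and is to be left alone.
- lens_center (a point): flat black mounted lens, a ring 39 mm across and 10 mm high; this point is its centre, 5 mm up. It stands loose beside the work and is to be left alone.
- eyepiece_center (a point): black microscope eyepiece, 49 mm across and 60 mm high, upright; this point is its centre, 30 mm up. It stands loose beside the work and is to be left alone.
There are look-alikes about, which are no part of the job. What is shaped like the part that bears nut_2_center but green or turquoise is not meant.

How it is judged:
By the outcome, as a careful person would: the job done as asked, in the order asked, and still so for the second after the job is handed in, with the robot touching nothing.
It also fails if it takes over 61 s, if anything falls off the work surface, if the arm or the gripper's body presses on something with over 40 N, if the wrist force passes 120 N, or if a joint passes its speed limit or range.

## Working session

There is one attempt and no reset: what is moved stays moved. The work goes in short steps, Python scripts to look and compute and a shell command to move; the robot and the scene stay as the last step left them, time stands still between calls to the robot, and variables do not carry over. Pictures are saved under pics/ and viewed, about 8 in all and at most 12, crops included, and the job is handed in when it is done.

```bash
mkdir -p pics
cat > h.py <<'E'
from workcell import *
import numpy as np, cv2
def ray(cam,px,z):
    c=calibration(cam); K=np.array(c["mtx"],float).reshape(3,3); R,_=cv2.Rodrigues(np.array(c["rvec"],float)); t=np.array(c["tvec"],float).ravel()
    d=R.T@np.linalg.inv(K)@np.array([px[0],px[1],1.]); o=-R.T@t
    return (o+d*(z-o[2])/d[2]).round(1)
def proj(cam,P):
    c=calibration(cam)
    return cv2.projectPoints(np.array(P,float).reshape(-1,3),np.array(c["rvec"],float),np.array(c["tvec"],float),np.array(c["mtx"],float).reshape(3,3),None)[0].reshape(-1,2)
def save(cam,name,im=None):
    im=grab_frame(cam) if im is None else im
    cv2.imwrite("pics/"+name,im[:,:,::-1]); return im
E
python3 - <<'E'
from h import *
print(state())
Z=dict(catch=0,nut_1_center=7,objective_center=20,lens_center=5,eyepiece_center=30)
for cam in("scene","side"):
    save(cam,cam+"0.png")
    for q,z in Z.items():
        for r in tip_of(q,cam):
            print(cam,q,round(r["confidence"],2),np.round(r["location"]),ray(cam,r["location"],z))
E
```

```text
{'time_s': 0.0, 'qpos': array([-7.56302314e+01,  1.83527017e+01,  8.97071252e+01, -3.14148460e-03,
        7.20429835e+01, -1.14597826e+00]), 'qvel': array([-0.02098844,  0.04736279, -0.06282059, -0.00140374,  0.02022272,
        0.04974708]), 'effort': array([-2.67892086e-03, -4.12458980e+01, -2.31973118e+01,  7.25192553e-02,
        4.57534462e-02, -1.36464464e-04]), 'ee_pos': array([ 153.68277905, -553.59709268,  235.10473762]), 'ee_rot': array([-1.79897150e+02,  9.29933799e-04,  1.55167189e+01]), 'force': array([ 0.8596551 , -0.69214541,  0.20987727]), 'torque': array([ 0.02124605, -0.01866206,  0.00956267]), 'gripper_width': 91.16908760033286}
scene nut_1_center 0.53 [396. 277.] [ 454.4 -112.8    7. ]
scene objective_center 0.63 [432. 209.] [ 495.5 -310.3   20. ]
scene eyepiece_center 0.74 [240. 232.] [736.7 -19.3  30. ]
side catch 0.68 [307. 207.] [560.8 127.    0. ]
side catch 0.44 [257. 286.] [ 456.7 -107.3    0. ]
side nut_1_center 0.64 [254. 286.] [ 451.9 -113.9    7. ]
side objective_center 0.91 [278. 376.] [ 493.3 -314.    20. ]
side objective_center 0.57 [400. 235.] [738.5 -15.9  20. ]
side lens_center 0.72 [362. 371.] [ 618.4 -307.1    5. ]
side lens_center 0.43 [396. 230.] [739.3  17.8   5. ]
side eyepiece_center 0.65 [400. 231.] [738.  -15.6  30. ]
```

View pics/scene0.png

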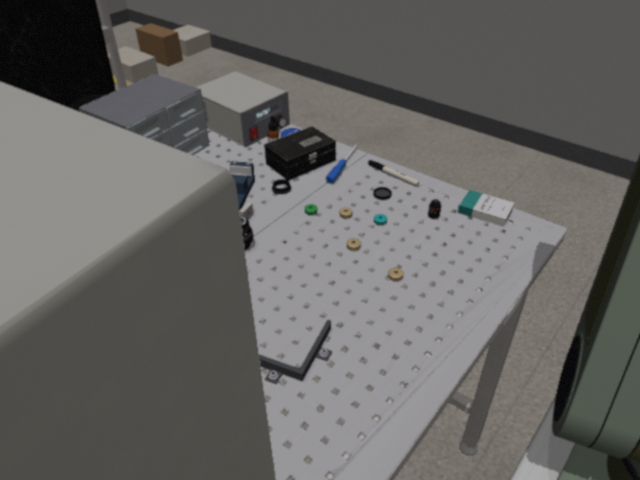

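View pics/side0.png

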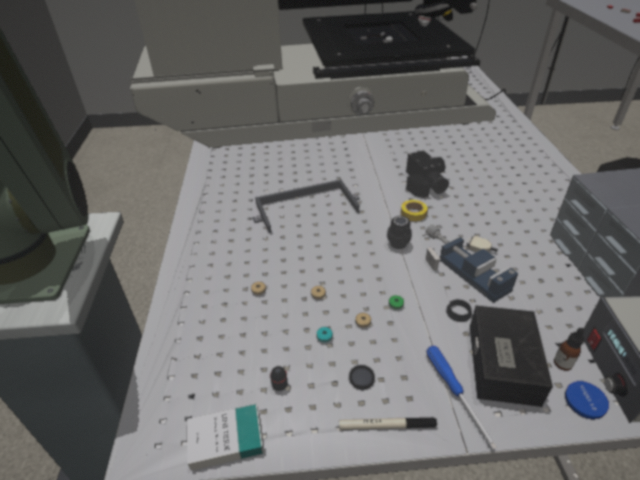

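The side view shows brass nuts at about (259,287), (318,292) and (363,320). The look-alikes are turquoise (325,334) and green (397,301). The objective is at (278,377), the lens at (361,377) and the eyepiece at (400,232). The catch's open tips are near (269,230) and (359,209), and its back corners near (258,200) and (340,182).

Run:
```python
from h import *
for cam,seeds in(("side",[(259,287),(318,292),(363,320),(325,334),(397,301)]),("scene",[(396,273),(354,244),(346,212),(381,219),(311,209)])):
    im=cv2.imread(f"pics/{cam}0.png"); hsv=cv2.cvtColor(im,cv2.COLOR_BGR2HSV)
    m=(hsv[...,1]>70).astype(np.uint8)
    n,l,st,ce=cv2.connectedComponentsWithStats(m)
    for s in seeds:
        k=[i for i in range(1,n) if np.hypot(*(ce[i]-s))<9 and st[i][4]>15]
        for i in k:
            x,y,w,h,a=st[i]; c=(x+w/2-.5,y+h/2-.5); print(cam,s,c,w,h,ray(cam,c,7))
for n,p,z in[("tipL",(269,230),20),("tipR",(359,209),20),("backL",(258,200),20),("backR",(340,182),20)]: print(n,ray("side",p,z))
print("objective",ray("side",(278.5,377),20),"lens",ray("side",(361.5,376),5),"eye",ray("side",(399.5,233),30))
im=cv2.imread("pics/side0.png")[150:400,220:440]
cv2.imwrite("pics/crop1.png",cv2.resize(im,None,fx=2.4*1,fy=2.4,interpolation=cv2.INTER_CUBIC))
```

```text
side (259, 287) (np.float64(258.0), np.float64(287.5)) 13 10 [ 458.7 -117.8    7. ]
side (318, 292) (np.float64(318.0), np.float64(291.5)) 13 10 [ 564.9 -138.7    7. ]
side (363, 320) (np.float64(362.5), np.float64(319.0)) 14 11 [ 633.7 -208.8    7. ]
side (325, 334) (np.float64(324.0), np.float64(334.0)) 15 15 [ 567.1 -233.4    7. ]
side (397, 301) (np.float64(395.5), np.float64(301.5)) 14 12 [ 696.3 -176.     7. ]
scene (396, 273) (np.float64(395.5), np.float64(273.5)) 14 12 [ 459.6 -120.7    7. ]
scene (354, 244) (np.float64(353.0), np.float64(244.0)) 13 11 [ 565.6 -141.     7. ]
scene (346, 212) (np.float64(345.5), np.float64(213.0)) 12 9 [ 633.7 -210.4    7. ]
scene (381, 219) (np.float64(380.0), np.float64(219.0)) 13 11 [ 568.  -235.7    7. ]
scene (311, 209) (np.float64(310.5), np.float64(209.0)) 12 11 [ 697.9 -178.4    7. ]
tipL [479.5  28.6  20. ]
tipR [670.3  79.6  20. ]
backL [455.4 136.2  20. ]
backR [642.3 187.7  20. ]
objective [ 493.4 -314.8   20. ] lens [ 615.8 -315.4    5. ] eye [734.9 -20.6  30. ]
```

View pics/crop1.png

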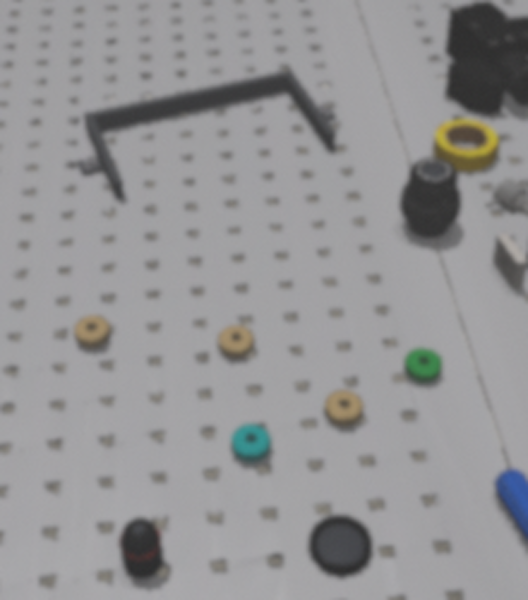

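The crop confirms three brass nuts, with the catch turned about 15° and its open side toward the nuts. The tool is already aligned with it. I'll write a helper that converts catch coordinates into jog units.

```bash
cat >> h.py <<'E'
from scipy.spatial.transform import Rotation as Ro
C=np.array([562,105.]); A=np.radians(15.2); U=np.array([np.cos(A),np.sin(A)]); V=np.array([-np.sin(A),np.cos(A)])
def w(u,v): return C+u*U+v*V
def cf(p): d=np.array(p[:2])-C; return np.array([d@U,d@V]).round(1)
def row(u,v,z,cw=0):
    s=state(); R=Ro.from_euler("xyz",s["ee_rot"],degrees=True); T=Ro.from_euler("xyz",[180,0,15.2-cw],degrees=True)
    p=R.inv().apply(np.r_[w(u,v),z]-s["ee_pos"])/500; return p.round(3),((R.inv()*T).as_rotvec()/(np.pi/2)).round(3)
E
python3 - <<'E'
from h import *
for n,p in dict(n1=(459,-119),n2=(565,-140),n3=(634,-209.5),tq=(567.5,-234.5),gr=(697,-177),ob=(493.4,-315),le=(616,-315.5),ey=(735,-20.6),tcp=state()["ee_pos"]).items(): print(n,cf(p))
print(row(-62,-285,100))
E
```

```text
n1 [-158.1 -189.2]
n2 [ -61.3 -237.2]
n3 [ -13.  -322.4]
tq [ -83.7 -329.1]
gr [  56.3 -307.5]
ob [-176.3 -387.3]
le [ -58.1 -419.9]
ey [ 134.  -166.6]
tcp [-566.7 -529. ]
(array([ 1.012, -0.482,  0.272]), array([0.   , 0.   , 0.004]))
```

```bash
python3 -m jog '1 -0.48 0.2 0 0 0.004;1 -0.48 0.2 0 0 0.004;1 -0.48 0.2 0 0 0.004;1 -0.48 0.2 0 0 0.004;1 -0.48 0.2 0 0 0.004;1 -0.48 0.2 0 0 0.004;1 -0.48 0.2 0 0 0.004;1 -0.48 0.2 0 0 0.004;1 -0.48 0.2 0 0 0.004;1 -0.48 0.2 0 0 0.004;1 -0.48 0.2 0 0 0.004;1 -0.48 0.2 0 0 0.004;1 -0.48 0.2 0 0 0.004;1 -0.48 0.2 0 0 0.004;1 -0.48 0.2 0 0 0.004;1 -0.48 0.2 0 0 0.004;1 -0.48 0.2 0 0 0.004;1 -0.48 0.2 0 0 0.004' -1
python3 - <<'E'
from h import *
im=save("wrist","w1.png")
print(state()["gripper_width"],cf(state()["ee_pos"]),row(-61,-278,26))
for n,p in dict(n1=(459,-119,7),n2=(565,-140,7),n3=(634,-209.5,7),tq=(567.5,-234.5,7)).items(): print(n,proj("wrist",p).round())
E
```

```text
time_s: 2.1
ee_pos: [570.6, -190.1, 136.4]
ee_rot: [180.0, 0.0, 15.1]
force: [-0.6, -1.1, -0.3]
gripper_width: 0.2
0.6212303391419923 [ -69.1 -287.1] (array([ 0.016, -0.018,  0.221]), array([ 0.   , -0.   , -0.002]))
n1 [[186. 360.]]
n2 [[247. 228.]]
n3 [[378. 153.]]
tq [[385. 260.]]
```

View pics/w1.png

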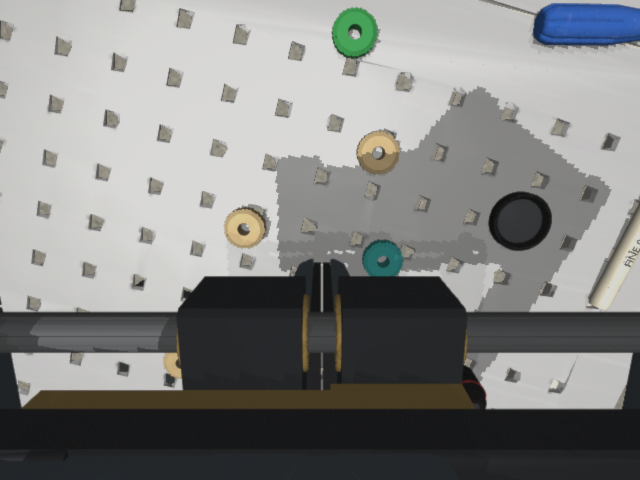

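The wrist view matches the predictions within about 2 px: nut 2 is at (245,228) and nut 3 at (378,152). Next I descend behind nut 2 and push.

```bash
python3 -m jog '0.016 -0.014 0.08 0 0 0;0.016 -0.014 0.15 0 0 0;0.016 -0.014 0.2 0 0 0;0.016 -0.014 0.22 0 0 0;0.016 -0.014 0.22 0 0 0;0.016 -0.03 0.22 0 0 0;0.016 -0.045 0.22 0 0 0;0.016 -0.06 0.22 0 0 0;0.016 -0.08 0.22 0 0 0;0.016 -0.1 0.22 0 0 0;0.016 -0.12 0.22 0 0 0;0.016 -0.14 0.22 0 0 0;0.016 -0.16 0.22 0 0 0;0.016 -0.18 0.22 0 0 0;0.016 -0.2 0.22 0 0 0;0.016 -0.22 0.22 0 0 0;0.016 -0.24 0.22 0 0 0;0.016 -0.255 0.22 0 0 0;0.016 -0.265 0.22 0 0 0;0.016 -0.265 0.22 0 0 0'
cat > look.py <<'E'
from h import *
import sys
def brass(cam):
    im=grab_frame(cam); hsv=cv2.cvtColor(im,cv2.COLOR_RGB2HSV)
    m=((hsv[...,1]>70)&(hsv[...,0]>10)&(hsv[...,0]<26)&(hsv[...,2]>90)).astype(np.uint8)
    n,l,st,ce=cv2.connectedComponentsWithStats(m)
    for x,y,w_,h,a in st[1:]:
        c=(x+w_/2-.5,y+h/2-.5); p=ray(cam,c,7)
        if a>25 and 350<p[0]<800 and abs(p[1])<300: print(cam,c,w_,h,"cf",cf(p))
    return im
if __name__=="__main__":
    for cam in("side","scene"): save(cam,f"{cam}{sys.argv[1]}.png",brass(cam))
    print(state()["time_s"],cf(state()["ee_pos"]),state()["ee_pos"][2].round(1))
E
python3 look.py 1; python3 -c "
from h import *
print(row(-62,-12,26))"
```

```text
time_s: 3.82
ee_pos: [543.4, -59.1, 26.3]
ee_rot: [180.0, 0.0, 15.1]
force: [-0.3, 0.7, -0.1]
gripper_width: 0.1
side (np.float64(414.0), np.float64(210.0)) 27 21 cf [214.5 -83.6]
side (np.float64(258.0), np.float64(288.0)) 11 9 cf [-158.3 -189.2]
side (np.float64(362.5), np.float64(319.5)) 14 12 cf [ -13.6 -322.6]
scene (np.float64(395.5), np.float64(272.5)) 14 10 cf [-157.2 -193.4]
scene (np.float64(330.5), np.float64(279.5)) 14 10 cf [ -58.3 -133.6]
3.9167 [ -60.7 -154.5] 26.3
(array([-0.003, -0.285,  0.   ]), array([ 0.   , -0.   , -0.001]))
```

View pics/side1.png

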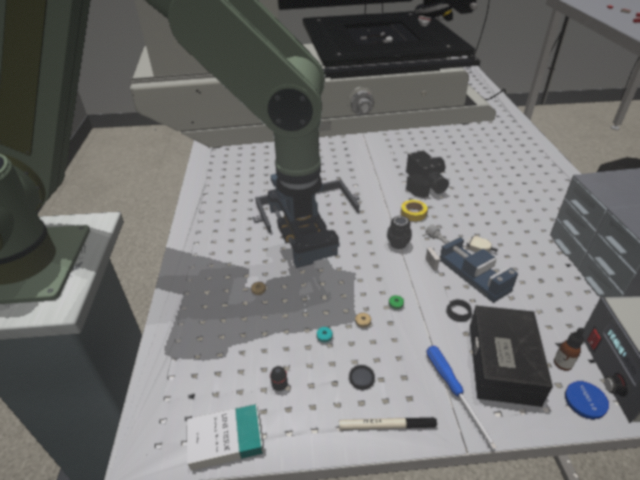

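The side view shows the arm pushing nut 2. The scene camera puts it in front of the fingers and centred (u −58 against the tool's −61). The neighbours are undisturbed, so I continue.

```bash
python3 -m jog '-0.003 -0.01 0 0 0 0;-0.003 -0.025 0 0 0 0;-0.003 -0.045 0 0 0 0;-0.003 -0.065 0 0 0 0;-0.003 -0.085 0 0 0 0;-0.003 -0.105 0 0 0 0;-0.003 -0.125 0 0 0 0;-0.003 -0.145 0 0 0 0;-0.003 -0.165 0 0 0 0;-0.003 -0.185 0 0 0 0;-0.003 -0.205 0 0 0 0;-0.003 -0.225 0 0 0 0;-0.003 -0.245 0 0 0 0;-0.003 -0.265 0 0 0 0;-0.003 -0.28 0 0 0 0;-0.003 -0.29 0 0 0 0;-0.003 -0.293 0 0 0 0;-0.003 -0.293 0 0 0 0;-0.003 -0.26 0 0 0 0;-0.003 -0.24 -0.05 0 0 0'
python3 -c "
from look import *
brass('scene')
print(state()['time_s'],cf(state()['ee_pos']),state()['ee_pos'][2])
print(row(-182,-224,110,37))"
```

```text
time_s: 5.58
ee_pos: [508.4, 54.5, 48.0]
ee_rot: [-180.0, 0.5, 15.1]
force: [-0.5, 0.6, 0.1]
gripper_width: 0.5
scene (np.float64(345.5), np.float64(213.0)) 10 9 cf [ -13.5 -323.2]
scene (np.float64(395.5), np.float64(273.0)) 14 9 cf [-157.6 -192.2]
scene (np.float64(295.5), np.float64(340.5)) 16 14 cf [-59.6  13.7]
5.6333 [-60.6 -36.9] 54.230189192576525
(array([-0.241,  0.375, -0.112]), array([ 0.001, -0.002,  0.409]))
```

```bash
python3 -m jog '0 0 -0.08 0 0 0;0 0.05 -0.11 0 0 0.05;-0.24 0.375 -0.11 0 0 0.41;-0.24 0.375 -0.11 0 0 0.41;-0.24 0.375 -0.11 0 0 0.41;-0.24 0.375 -0.11 0 0 0.41;-0.24 0.375 -0.11 0 0 0.41;-0.24 0.375 -0.11 0 0 0.41;-0.24 0.375 -0.11 0 0 0.41;-0.24 0.375 -0.11 0 0 0.41;-0.24 0.375 -0.11 0 0 0.41;-0.24 0.375 -0.11 0 0 0.41;-0.24 0.375 -0.11 0 0 0.41;-0.24 0.375 -0.11 0 0 0.41'
python3 -c "
from h import *
print(cf(state()['ee_pos']))
print(row(-182,-222,26,37.5)); print(row(-21,-14,26,37.5))"
```

```text
time_s: 6.8
ee_pos: [446.0, -157.8, 109.1]
ee_rot: [-180.0, -0.2, -21.8]
force: [0.3, 0.4, -0.2]
gripper_width: 0.2
[-180.8 -223.2]
(array([-0.004, -0.   ,  0.166]), array([-0.   , -0.002,  0.006]))
(array([ 0.003, -0.526,  0.166]), array([-0.   , -0.002,  0.006]))
```

```bash
python3 -m jog '-0.004 0 0.06 0 0 0.006;-0.004 0 0.12 0 0 0.006;-0.004 0 0.155 0 0 0.006;-0.004 0 0.166 0 0 0.006;-0.004 0 0.166 0 0 0.006;-0.004 -0.015 0.166 0 0 0.006;-0.004 -0.03 0.166 0 0 0.006;-0.004 -0.05 0.166 0 0 0.006;-0.004 -0.07 0.166 0 0 0.006;-0.003 -0.09 0.166 0 0 0.006;-0.003 -0.11 0.166 0 0 0.006;-0.003 -0.13 0.166 0 0 0.006;-0.003 -0.15 0.166 0 0 0.006;-0.003 -0.17 0.166 0 0 0.006;-0.002 -0.19 0.166 0 0 0.006;-0.002 -0.21 0.166 0 0 0.006;-0.002 -0.23 0.166 0 0 0.006;-0.002 -0.245 0.166 0 0 0.006;-0.002 -0.255 0.166 0 0 0.006;-0.002 -0.255 0.166 0 0 0.006'
python3 -c "
from look import *
brass('scene');brass('side')
print(state()['time_s'],cf(state()['ee_pos']),state()['ee_pos'][2])
print(row(-14,-3,26,37.5))"
```

```text
time_s: 8.47
ee_pos: [493.1, -38.2, 26.1]
ee_rot: [-180.0, -0.2, -22.2]
force: [-0.5, 0.4, 0.9]
gripper_width: 0.6
scene (np.float64(341.5), np.float64(295.5)) 14 12 cf [ -90.1 -104.5]
scene (np.float64(296.0), np.float64(341.0)) 15 13 cf [-60.8  14.3]
side (np.float64(414.0), np.float64(210.0)) 27 21 cf [214.5 -83.6]
side (np.float64(362.5), np.float64(319.0)) 14 11 cf [ -13.1 -321.6]
8.5667 [-104.7 -120.8] 26.104356826831214
(array([ 0.001, -0.297,  0.   ]), array([-0.   , -0.002,  0.   ]))
```

```bash
python3 -m jog '0 -0.01 0 0 0 0;0 -0.025 0 0 0 0;0 -0.045 0 0 0 0;0 -0.065 0 0 0 0;0 -0.085 0 0 0 0;0 -0.105 0 0 0 0;0 -0.125 0 0 0 0;0 -0.145 0 0 0 0;0 -0.165 0 0 0 0;0 -0.185 0 0 0 0;0 -0.205 0 0 0 0;0 -0.225 0 0 0 0;0 -0.245 0 0 0 0;0 -0.265 0 0 0 0;0 -0.28 0 0 0 0;0 -0.292 0 0 0 0;0 -0.297 0 0 0 0;0 -0.297 0 0 0 0;0 -0.265 0 0 0 0;0 -0.24 -0.06 0 0 0'
python3 -c "
from look import *
brass('scene')
print(state()['time_s'],cf(state()['ee_pos']),state()['ee_pos'][2])
print(row(-21,-360,110,11.5))"
```

```text
time_s: 10.23
ee_pos: [533.4, 70.7, 51.8]
ee_rot: [179.7, 0.4, -22.2]
force: [-0.2, -0.4, -0.5]
gripper_width: 0.2
scene (np.float64(345.5), np.float64(213.0)) 10 9 cf [ -13.5 -323.2]
scene (np.float64(262.0), np.float64(328.5)) 13 12 cf [-0.1 11.8]
scene (np.float64(296.0), np.float64(340.5)) 15 14 cf [-60.3  13.4]
10.2833 [-33.6 -28. ] 59.34954297039154
(array([ 0.425,  0.511, -0.099]), array([ 0.001, -0.002, -0.289]))
```

```bash
python3 -m jog '0 0 -0.08 0 0 0;0.04 0.05 -0.1 0 0 -0.05;0.425 0.51 -0.1 0 0 -0.29;0.425 0.51 -0.1 0 0 -0.29;0.425 0.51 -0.1 0 0 -0.29;0.425 0.51 -0.1 0 0 -0.29;0.425 0.51 -0.1 0 0 -0.29;0.425 0.51 -0.1 0 0 -0.29;0.425 0.51 -0.1 0 0 -0.29;0.425 0.51 -0.1 0 0 -0.29;0.425 0.51 -0.1 0 0 -0.29;0.425 0.51 -0.1 0 0 -0.29;0.425 0.51 -0.1 0 0 -0.29;0.425 0.51 -0.1 0 0 -0.29;0.425 0.51 -0.1 0 0 -0.29'
python3 -c "
from h import *
print(cf(state()['ee_pos']))
print(row(-21,-360,26,11.5)); print(row(51,-7,26,11.5))"
```

```text
time_s: 11.53
ee_pos: [636.1, -246.0, 110.7]
ee_rot: [179.9, -0.2, 3.9]
force: [-0.4, -0.0, -0.6]
gripper_width: 0.1
[ -20.5 -358.1]
(array([-0.001,  0.003,  0.169]), array([ 0.002, -0.002,  0.002]))
(array([ 0.002, -0.717,  0.168]), array([ 0.002, -0.002,  0.002]))
```

```bash
python3 -m jog '-0.001 0.003 0.06 0 0 0;-0.001 0.003 0.12 0 0 0;-0.001 0.003 0.155 0 0 0;-0.001 0.003 0.169 0 0 0;-0.001 0.003 0.169 0 0 0;-0.001 -0.015 0.169 0 0 0;-0.001 -0.03 0.169 0 0 0;-0.001 -0.05 0.169 0 0 0;-0.001 -0.07 0.169 0 0 0;-0.001 -0.09 0.169 0 0 0;-0.001 -0.11 0.169 0 0 0;-0.001 -0.13 0.169 0 0 0;-0.001 -0.15 0.169 0 0 0;0 -0.17 0.169 0 0 0;0 -0.19 0.169 0 0 0;0 -0.21 0.169 0 0 0;0 -0.23 0.169 0 0 0;0 -0.245 0.169 0 0 0;0 -0.255 0.169 0 0 0;0 -0.255 0.169 0 0 0'
python3 -c "
from look import *
brass('scene');brass('side')
print(state()['time_s'],cf(state()['ee_pos']),state()['ee_pos'][2])
print(row(51,-7,26,11.5))"
```

```text
time_s: 13.2
ee_pos: [627.6, -117.7, 25.8]
ee_rot: [179.9, -0.1, 3.9]
force: [-0.8, 0.0, 0.2]
gripper_width: 0.4
scene (np.float64(312.5), np.float64(242.5)) 12 10 cf [  10.8 -213.7]
scene (np.float64(261.5), np.float64(329.5)) 14 14 cf [-0.3 14. ]
scene (np.float64(296.0), np.float64(341.0)) 15 13 cf [-60.8  14.3]
side (np.float64(414.0), np.float64(210.0)) 27 21 cf [214.5 -83.6]
side (np.float64(305.5), np.float64(206.0)) 10 7 cf [ 0.4 16.1]
side (np.float64(278.5), np.float64(212.0)) 10 7 cf [-61.   16.5]
13.3 [   4.8 -233.2] 25.838840097376092
(array([ 0.002, -0.462, -0.001]), array([ 0.002, -0.002,  0.002]))
```

```bash
python3 -m jog '0.001 -0.01 0 0 0 0;0.001 -0.025 0 0 0 0;0.001 -0.045 0 0 0 0;0.001 -0.065 0 0 0 0;0.001 -0.085 0 0 0 0;0.001 -0.105 0 0 0 0;0.001 -0.125 0 0 0 0;0.001 -0.145 0 0 0 0;0.001 -0.165 0 0 0 0;0.001 -0.185 0 0 0 0;0.001 -0.205 0 0 0 0;0.001 -0.22 0 0 0 0;0.001 -0.23 0 0 0 0;0.001 -0.23 0 0 0 0'
python3 -c "
from look import *
brass('scene')
print(state()['time_s'],cf(state()['ee_pos']))
print(row(51,-7,26,11.5))"
```

```text
time_s: 14.47
ee_pos: [620.3, -2.8, 25.5]
ee_rot: [179.9, -0.1, 3.9]
force: [0.4, -0.2, 0.4]
gripper_width: 0.3
scene (np.float64(274.5), np.float64(278.0)) 14 11 cf [ 33.6 -99.9]
scene (np.float64(261.5), np.float64(329.5)) 14 14 cf [-0.3 14. ]
scene (np.float64(296.0), np.float64(341.0)) 15 13 cf [-60.8  14.3]
14.5167 [  27.9 -120. ]
(array([ 0.001, -0.231, -0.002]), array([ 0.002, -0.002,  0.002]))
```

```bash
python3 -m jog '0.001 -0.01 0 0 0 0;0.001 -0.025 0 0 0 0;0.001 -0.045 0 0 0 0;0.001 -0.065 0 0 0 0;0.001 -0.085 0 0 0 0;0.001 -0.105 0 0 0 0;0.001 -0.125 0 0 0 0;0.001 -0.145 0 0 0 0;0.001 -0.165 0 0 0 0;0.001 -0.185 0 0 0 0;0.001 -0.205 0 0 0 0;0.001 -0.22 0 0 0 0;0.001 -0.23 0 0 0 0;0.001 -0.23 0 0 0 0;0.001 -0.195 0 0 0 0;0.001 -0.17 -0.05 0 0 0;0.001 -0.1 -0.13 0 0 0;0 0 -0.2 0 0 0;0 0 -0.2 0 0 0;0 0 -0.2 0 0 0'
python3 -m jog '-0.2 0.2 -0.1 0 0 0;-0.2 0.2 -0.1 0 0 0;-0.2 0.2 -0.1 0 0 0;-0.2 0.2 -0.1 0 0 0;-0.2 0.2 -0.1 0 0 0;-0.2 0.2 -0.1 0 0 0;-0.2 0.2 -0.1 0 0 0'
python3 look.py 2
python3 - <<'E'
import cv2
a=cv2.imread("pics/side2.png")[150:400,220:440]
cv2.imwrite("pics/crop2.png",cv2.resize(a,None,fx=2.4,fy=2.4,interpolation=cv2.INTER_CUBIC))
E
```

```text
time_s: 16.18
ee_pos: [623.0, -7.9, 130.2]
ee_rot: [179.7, -0.7, 3.7]
force: [0.5, 0.3, 0.4]
gripper_width: 0.3
time_s: 16.77
ee_pos: [529.1, -113.4, 178.9]
ee_rot: [179.7, -0.6, 3.7]
force: [-0.7, 0.5, 0.2]
gripper_width: 0.4
side (np.float64(329.0), np.float64(200.0)) 9 7 cf [56.6 18.5]
side (np.float64(414.0), np.float64(210.0)) 27 21 cf [214.5 -83.6]
side (np.float64(277.0), np.float64(212.0)) 7 7 cf [-64.1  17.7]
scene (np.float64(261.5), np.float64(329.0)) 14 15 cf [ 0.1 13. ]
scene (np.float64(296.0), np.float64(340.5)) 15 14 cf [-60.3  13.4]
16.8667 [ -88.7 -201.7] 178.6
```

View pics/crop2.png

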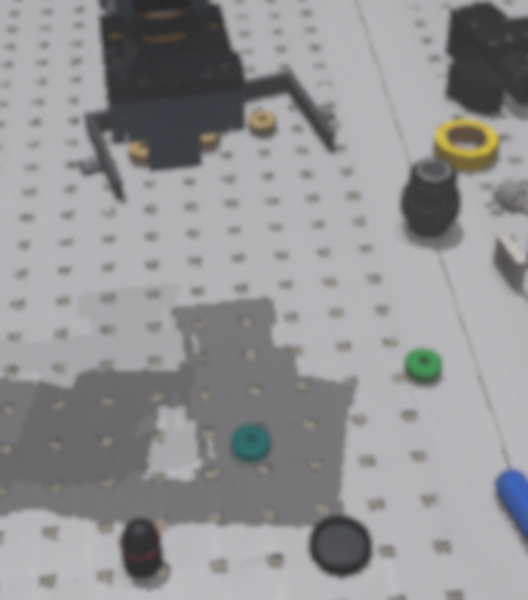

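The crop shows all three brass nuts well inside the catch, at crop pixels (138,150), (209,140) and (262,121). The objective, lens, eyepiece and look-alikes are in the same places as before, and the arm is clear.

```bash
python3 -c "
from workcell import *
print(job_done())"
```

```text
the job is handed in; nothing more can be done
None
```

All three brass nuts are inside the catch. I swept them in one at a time with the closed fingers, without lifting any, and handed the job in at about 17 s with the arm raised clear.

- **Nut positions:** in the catch's own frame the nuts ended near (−60, +14), (0, +13) and (+57, +18) mm. The open side is at y = −50, so the nearest nut edge is about 50 mm inside it.
- **How each was checked:** the first two were seen by both fixed cameras after they were placed. In the final pictures the third showed only in the side camera's measurement. The two cameras differed by at most about 5 mm, well inside the margin.
- **Neighbours:** the objective, lens ring, eyepiece and the green and turquoise look-alikes look unmoved in the last picture. I compared these by eye and did not re-measure them.
- **Forces:** the wrist force stayed around 1 N in the readings at the end of each move. No check failed.

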